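Stand the pickguard upright in its wiring cradle and lock it

ROBOT

A 6-joint arm with a two-finger parallel gripper is mounted at the origin on the work surface. World frame = base frame: x ahead of the robot, y to its left, z up, the work surface at z = 0. Lengths are in m, angles in rad, forces in N, time in s.
With the tool pointing down it reaches from about 0.35 to 0.975 m from the base axis. Payload 4.9 kg.
Tool frame: the origin (TCP) lies midway between the tips of the shut fingers; the grasp point (between the pads) lies 19 mm behind it (manip.pinch_z is the distance from the TCP to the grasp point, in m); z points along the fingers, y is the direction in which the jaws open and shut (so a half turn about z gives the same grasp; the last joint's range is limited). The gripper opens to 85 mm and grips with 20 to 120 N. Pads are 22 mm wide; open, the fingers measure 114 mm over their backs; the gripper's body (76 mm by 85 mm) begins 54 mm behind the grasp point. The pads swing forward as they close: fully open they stand 13 mm farther back than shut.
Start: joints at [1.214, 0.053, 1.613, -0, 1.476, -0.119], TCP at [0.147, 0.607, 0.231] pointing down, gripper open.
Joint ranges: [-3.01, 3.01], [-1.01, 2.22], [0.06, 2.58], [-1.02, 4.17], [0.09, 2.62], [-3.14, 3.14]. Speed limits (rad/s): [2.57, 2.57, 3.14, 3.14, 3.14, 3.14].

INTERFACE

Orientations are given as a unit quaternion [w, x, y, z].
In Python, from plant import manip gives the robot as it stands.
- The arm moves only by the tool drive_tool, never from a script. Its argument "commands" is text: rows parted by semicolons, each of 5 numbers parted by spaces: the finger opening in mm, from 0 to 85.4, then the shift along the tool's x, y, z in units of 30 mm (1.0 is 30 mm), then the turn about the tool's z in degrees. A call has exactly 8 rows; each row shifts and turns the commanded pose from where the row before left it, along the tool's axes as they then stand; what a row does not reach is not made up. A row lasts 1/8 s, in which the tool goes at most 62.5 mm and 10.7 degrees, less where a joint would pass 70% of its speed; a pose out of reach is approached as far as the arm can. A call is refused whole if a number of a shift passes 1 or a number of a turn 10.7, either way. A call with a gripper value outside its range is refused whole. The fingers move at their own pace and stop on an object; the grip force is fixed at half the most. Time passes only in rows, so rows that do not move let the fingers close, or fill a call up. It gives the time, the measured TCP pose, the force and the opening at its end, in the units of the state.
- manip.state(): the state, without advancing time (a new reading comes with each control period).
- manip.grab_frame(name): name is "scene" or "top" or "wrist"; returns the picture (420x560x3 uint8, red, green, blue); there is no depth.
- manip.camera_params(name): a dict with "fx", "fy", "cx", "cy" (pixels), "distortion" ([k1, k2, p1, p2, k3] as OpenCV has them; the pictures are not rectified), "xyz" and "orientation" of the camera in the world. Camera axes: x right, y down, z forward; pixel columns grow to the right and rows downward; lengths in m; the calibration is good to about 2 mm. A picture is of the moment at which its call begins: read the wrist's pose just before it. camera_params takes no time and is no camera call; for the wrist camera it gives the pose at the moment of the call.
- manip.job_done(): hands the job in, once; it reports no verdict.
The state is a dict: "time": time; "joint_pos": joint angles; "joint_vel": joint speeds; "joint_efforts": joint torques, N m; "tool_pos": TCP position; "tool_rot": TCP orientation; "contact_force": force on the tool from outside, world axes, zero at the start; "ft_torque": the same for the moment, N m; "gripper_width": opening from 0.0 (shut) to 1.0 (fully open).
Only numpy, scipy, OpenCV 4.12 (cv2) and the standard library are available. Lean on these libraries where they do the work, as an engineer would, in place of code of your own. Each camera call takes 0.05 s, during which the arm holds its last target. There are 200 camera calls.

TASK

Turn the pickguard in the wiring cradle about its long axis until it stands upright, then lock it there by turning the black bar knob beside it clockwise to its stop, and let go. Leave the glue bottle, the sanding block and the tin where they are.

Things in the scene. Friction and masses are not known exactly. Their poses are not given: they have to be found in the camera images.
- board_center (a point): The board: a white guitar pickguard with black pickups, held in an aluminium frame 226 mm long, 110 wide, 10 thick that turns about its long axis between two posts. The point is its centre, on the pivot, 150 mm above the bench. Axes: y along the pivot, to the robot's left; z in the board's plane, towards the grip tab (straight up when upright); x square to the board, away from the robot.
- tab_center (a point): Centre of the grip tab, an aluminium plate in the board's plane on the frame's long edge: 28 mm wide along the pivot, 10 mm thick, 41 mm clear of the frame. The point is 76 mm from the pivot axis, 30 mm along +y from board_center; its tip 20 mm further out. Axes as board_center. It can be pinched across the 28 mm or the 10 mm, or pushed.
- board (a joint): Turn of the board about its long axis, rad: 0 upright, positive when the tab leans towards the robot; range -1 to 1, starts at 0.5 to 0.85. While the knob is slack the board stays at any angle by friction (about 0.18 N m, 2 to 3 N at the tab); with the knob at its stop a brake jams it.
- knob_grip (a point): Middle of the lock knob's grip, at the cradle's right-hand end. The grip is a black bar 46 mm long, 12 wide, 30 high; the point is on its axis, 12 mm below its top face, 18 mm above its foot, where a 30 mm collar begins. Axes: z is the knob's axis, pointing out of its top, leaning 0.52 rad (30 degrees) from vertical towards the robot; x along the bar, y across its 12 mm. They turn with the knob.
- lock_knob (a joint): Turn of the lock knob, rad, clockwise seen from its top: 0 slack, hard stop at 1.25 = fully locked; starts at 0 to 0.25. Friction about 0.1 N m, rising to about 0.2 N m over the last 0.2 rad as the brake bites; it stays where it is left. At 0.62 the bar lies square to the pivot.
- glue_center (a point): Bystander: centre (half-way up) of a white glue bottle, 52 mm in diameter and 130 mm tall, standing on the bench.
- sander_center (a point): Bystander: centre of a cork sanding block 65 x 110 x 24 mm lying on the bench.
- tin_center (a point): Bystander: centre (half-way up) of an open aluminium tin 72 mm wide and 50 mm tall, standing on the bench.
- cradle_foot (a point): The cradle, fixed to the bench. The point is on the bench straight under board_center; y along the pivot. Plywood foot 170 x 400 mm (x, y), 14 mm thick, from -215 to +185 mm in y. Two posts, 34 mm in x, 14 mm thick, at y = -128 and +128 mm, 170 mm tall; beyond the right post a 72 mm brake disc and, at y = -190 mm, a 126 mm tall block that carries the lock knob.

How it is judged:
On the way, in this order (a step that is already met when the one before it is completed fails the run):
1. the board stands upright within 6 degrees while the knob is still slack (value of joint board between -0.105 and 0.105 rad and value of joint lock_knob below 0.6 rad), for 0.3 s.
2. the knob is turned to its stop (value of joint lock_knob above 1.1 rad), for 0.2 s.
At the end, for the whole second after the job is handed in: The board is at rest, upright within 0.105 rad (6 degrees), the lock knob is turned to beyond 1.15 rad (its stop is at 1.25), and the glue bottle, sanding block and tin are within 30 mm of where they began (value of joint board between -0.105 and 0.105 rad and value of joint lock_knob above 1.1 rad and velocity of joint board between -0.05 and 0.05 rad/s and distance of each of glue_center, sander_center, tin_center from where it was at the start of the episode below 0.03 m); the robot touches nothing.
It fails at once if the glue bottle, the sanding block or the tin is moved more than 30 mm (distance of any of glue_center, sander_center, tin_center from where it was at the start of the episode above 0.03 m).
It also fails if it takes over 54 s, if anything falls off the work surface, if the arm or the gripper's body presses on something with over 40 N, if the wrist force passes 120 N, or if a joint passes its speed limit or range.

## Working session

There is one attempt and no reset: what is moved stays moved. The work goes in short steps, Python scripts to look and compute and a tool call to move; the robot and the scene stay as the last step left them, time stands still between calls to the robot, and variables do not carry over. Pictures are saved under pics/ and viewed, about 8 in all and at most 12, crops included, and the job is handed in when it is done.

Besides the shell and the picture viewer there is one more tool, called as name(argument=value, ...) on one line, values as JSON. drive_tool: Moves the arm, as the interface text tells. Its arguments: {"type":"object","properties":{"commands":{"type":"string"}},"required":["commands"]}

```bash
mkdir -p pics; ls; python3 - <<'E'
from plant import manip
import cv2,numpy as np
for n in("scene","top"):
    im=manip.grab_frame(n); cv2.imwrite(f"pics/{n}0.png",im[:,:,::-1])
    print(n,manip.camera_params(n))
print(manip.camera_params("wrist"),manip.pinch_z)
print(manip.state())
E
```

```text
pics
scene {'fx': 422.9168426948793, 'fy': 422.9168426948793, 'cx': 287.5155461613438, 'cy': 212.14438934810735, 'distortion': array([-0.10350454,  0.        ,  0.        ,  0.        ,  0.        ]), 'xyz': array([ 0.83451447, -0.28610747,  0.73078667]), 'orientation': array([-0.30926073,  0.92362547,  0.21576679, -0.06869118])}
top {'fx': 505.9608149080905, 'fy': 505.9608149080905, 'cx': 278.7872586099292, 'cy': 209.95054735382217, 'distortion': array([-0.06824135,  0.        ,  0.        ,  0.        ,  0.        ]), 'xyz': array([0.45544258, 0.12122651, 1.12250007]), 'orientation': array([ 0.05150332, -0.69542735,  0.71283831, -0.07476464])}
{'fx': 302.77537733118623, 'fy': 302.77537733118623, 'cx': 276.0021521348857, 'cy': 210.84262363237252, 'distortion': array([-0.02358796,  0.        ,  0.        ,  0.        ,  0.        ]), 'xyz': array([0.07436231, 0.6249977 , 0.37319835]), 'orientation': array([0.11879155, 0.77692104, 0.61147059, 0.09157504])} 0.0187
{'time': 0.1, 'joint_pos': array([ 1.21403033e+00,  5.33105432e-02,  1.61417152e+00, -1.91304694e-05,
        1.47601101e+00, -1.19000422e-01]), 'joint_vel': array([ 0.00032788, -0.00089832, -0.00136885, -0.00066177,  0.0017924 ,
       -0.00029001]), 'joint_efforts': array([-1.59936658e-04, -3.94904530e+01, -3.71363389e+01, -9.51520087e-05,
        3.89668174e-03,  5.42269888e-06]), 'tool_pos': array([0.14701058, 0.6068741 , 0.23016489]), 'tool_rot': array([-2.14660513e-04,  1.18601991e-01,  9.92941421e-01, -9.25697482e-04]), 'contact_force': array([0.04064664, 0.63500802, 0.05656486]), 'ft_torque': array([-0.0188068 ,  0.00732067, -0.05277811]), 'gripper_width': 0.9976977231184483}
```

View pics/scene0.png

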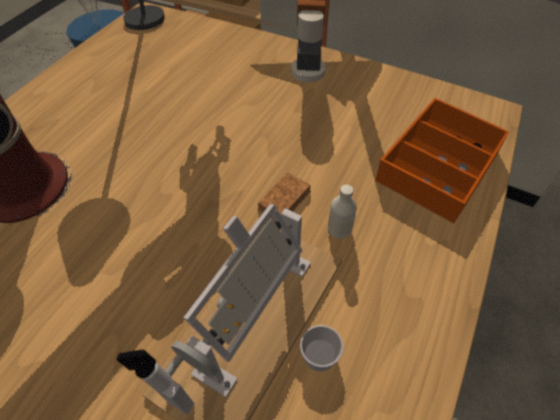

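View pics/top0.png

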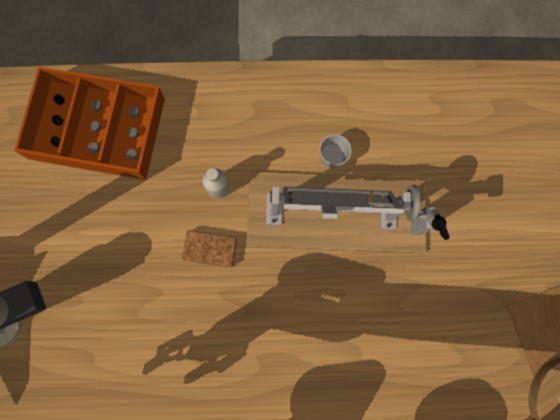

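Scene: the tab is near (237,233), the knob bar near (137,362) and the board lies between the two posts. Top: the tab is near (330,213), the knob near (440,225), the posts near (276,200) and (400,205). The bottle (215,183), sander (210,248) and tin (336,150) are all clear of the robot side except the sander. Enlarging both.

```bash
python3 - <<'E'
import cv2,numpy as np
t=cv2.imread("pics/top0.png")[165:265,240:480]; s=cv2.imread("pics/scene0.png")[195:415,100:350]
t=cv2.resize(t,None,fx=3.3,fy=3.3,interpolation=cv2.INTER_CUBIC)
cv2.imwrite("pics/topc.png",t)
cv2.imwrite("pics/scenec.png",cv2.resize(s,None,fx=2.7,fy=2.7,interpolation=cv2.INTER_CUBIC))
E
```

```text
(no output)
```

View pics/topc.png

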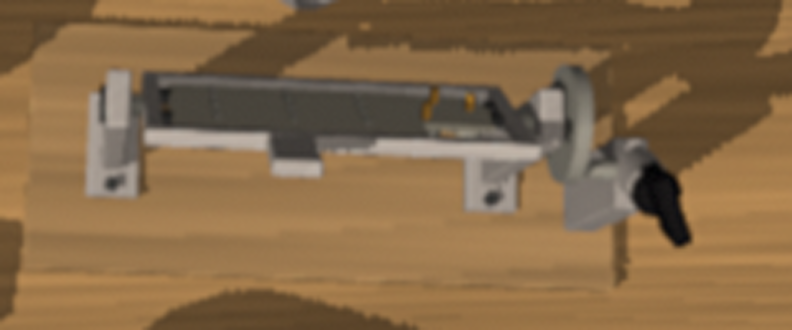

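View pics/scenec.png

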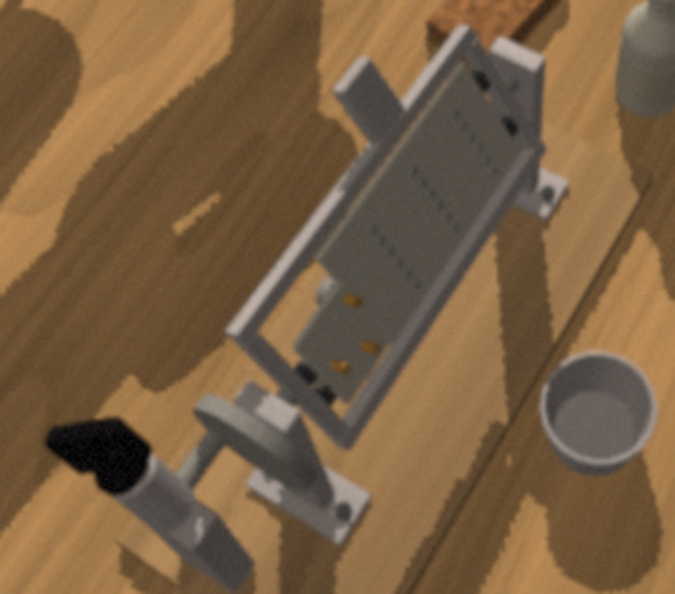

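```bash
cat > h.py <<'E'
import cv2,numpy as np
from scipy.spatial.transform import Rotation as R
def ray(P,uv):
    K=np.array([[P['fx'],0,P['cx']],[0,P['fy'],P['cy']],[0,0,1]])
    n=cv2.undistortPoints(np.array([[uv]],float),K,P['distortion'])[0,0]
    q=P['orientation']; d=R.from_quat([q[1],q[2],q[3],q[0]]).apply([n[0],n[1],1])
    return np.array(P['xyz']),d/np.linalg.norm(d)
def plane(P,uv,z):
    o,d=ray(P,uv); return o+d*(z-o[2])/d[2]
def tri(P1,a,P2,b):
    o,d=ray(P1,a);p,e=ray(P2,b)
    s,t=np.linalg.lstsq(np.c_[d,-e],p-o,rcond=None)[0]
    return (o+s*d+p+t*e)/2, np.linalg.norm(o+s*d-p-t*e)
E
python3 - <<'E'
from h import *
from plant import manip
T=manip.camera_params("top");S=manip.camera_params("scene")
np.set_printoptions(precision=4,suppress=True)
tc=lambda u,v:(u/3.3+240-.35,v/3.3+165-.35)
sc=lambda u,v:(u/2.7+100-.3,v/2.7+195-.3)
print("Lpost",plane(T,tc(119,98),.17),"Rpost",plane(T,tc(549,107),.17))
print("foot corners",[plane(T,tc(*p),.014)for p in((30,22),(22,268),(617,50),(613,285))])
for n,a,b in(("tip",(297,160),(359,80)),("frameR",(497,88),(345,440)),("frame near R",(535,155),(240,330)),("frame near L",(146,135),(463,33)),
  ("Lpost top", (119,98),(518,53)),("Rpost",(549,107),(275,410))):
    print(n,*tri(T,tc(*a),S,sc(*b)))
c=[]
for n,box in(("top",(190,255,425,460)),("scene",(340,385,110,165))):
    im=cv2.imread(f"pics/{n}0.png"); m=np.zeros(im.shape[:2],np.uint8); a,b,d,e=box
    m[a:b,d:e]=(im[a:b,d:e].max(2)<35); v,u=np.nonzero(m); c.append((u.mean(),v.mean())); print(n,c[-1],len(u),u.min(),u.max(),v.min(),v.max())
print("knob",*tri(T,c[0],S,c[1]))
E
```

```text
Lpost [0.6579 0.0925 0.17  ] Rpost [ 0.6473 -0.1611  0.17  ]
foot corners [array([0.7454, 0.1472, 0.014 ]), array([0.5768, 0.1554, 0.014 ]), array([ 0.718 , -0.2583,  0.014 ]), array([ 0.5553, -0.2425,  0.014 ])]
tip [ 0.6091 -0.0017  0.2289] 0.0007987619363270764
frameR [ 0.6719 -0.1462  0.1115] 2.1720806827751235e-05
frame near R [ 0.6163 -0.1422  0.1935] 0.004589285109082106
frame near L [0.631  0.0779 0.1911] 0.001453837822962846
Lpost top [0.6588 0.0929 0.169 ] 0.001742514333502047
Rpost [ 0.6476 -0.1617  0.1682] 0.0002978105826692579
top (np.float64(440.03864734299515), np.float64(225.256038647343)) 207 432 448 214 238
scene (np.float64(137.7535321821036), np.float64(362.1412872841444)) 637 118 154 351 377
knob [ 0.5884 -0.2209  0.1804] 0.001309129032165089
```

Measurements agree: posts 254 mm apart (256 expected), ray gaps about 1 mm, pivot centre (0.653,-0.034), yaw about -3°, board about 0.57 rad, knob about (0.588,-0.221,0.18). Next I rotate the tool so the jaws open along cradle x, and raise it.

drive_tool(commands="85 0 0 -0.3 10;85 0 0 -0.3 10;85 0 0 -0.3 10;85 0 0 -0.3 10;85 0 0 -0.3 10;85 0 0 -0.3 10;85 0 0 -0.3 10;85 0 0 -0.3 9.4")

```text
time: 1.1
tool_pos: [0.1471, 0.6071, 0.3028]
tool_rot: [0.0, 0.727, 0.686, -0.001]
contact_force: [-0.4, 0.3, -0.3]
gripper_width: 0.997
```

drive_tool(commands="85 -0.8 0.72 0 0;85 -0.8 0.72 0 0;85 -0.8 0.72 0 0;85 -0.8 0.72 0 0;85 -0.8 0.72 0 0;85 -0.8 0.72 0 0;85 -0.8 0.72 0 0;85 -0.8 0.72 0 0")

```text
time: 2.1
tool_pos: [0.31, 0.4055, 0.3027]
tool_rot: [0.0, 0.725, 0.688, -0.0]
contact_force: [0.8, -0.7, -0.7]
gripper_width: 0.995
```

drive_tool(commands="85 -0.8 0.72 0 0;85 -0.8 0.72 0 0;85 -0.8 0.72 0 0;85 -0.8 0.72 0 0;85 -0.8 0.72 0 0;85 -0.8 0.72 0 0;85 -0.8 0.72 0 0;85 -0.8 0.72 0 0")

```text
time: 3.1
tool_pos: [0.4724, 0.2047, 0.3027]
tool_rot: [-0.0, 0.726, 0.688, -0.0]
contact_force: [0.5, 0.4, 0.2]
gripper_width: 0.991
```

drive_tool(commands="85 -0.8 0.72 0 0;85 -0.8 0.72 0 0;85 -0.8 0.72 0 0;85 -0.8 0.72 0 0;85 -0.8 0.72 0 0;85 -0.8 0.72 0 0;85 -0.8 0.72 0 0;85 0 0 0 0")

```text
time: 4.1
tool_pos: [0.6146, 0.0284, 0.3021]
tool_rot: [-0.001, 0.726, 0.687, -0.001]
contact_force: [0.2, 0.1, -0.3]
gripper_width: 0.999
```

```bash
python3 - <<'E'
from plant import manip
import cv2,numpy as np
s=manip.state();print(s['tool_pos'],s['tool_rot'],s['joint_pos'])
P=manip.camera_params("wrist");print(P['xyz'],P['orientation'])
a=manip.grab_frame("wrist")
cv2.imwrite("pics/w1.png",a[:,:,::-1])
E
```

```text
[0.61462877 0.02843602 0.30212371] [-6.38737894e-04  7.26374010e-01  6.87299010e-01 -6.78591558e-04] [-7.45903462e-02 -1.09740309e-03  1.55073775e+00 -1.43784824e-04
  1.59381059e+00 -1.93260693e-02]
[0.62014649 0.1042506  0.44510256] [ 0.15083715  0.98817334 -0.0270476  -0.00548077]
```

View pics/w1.png

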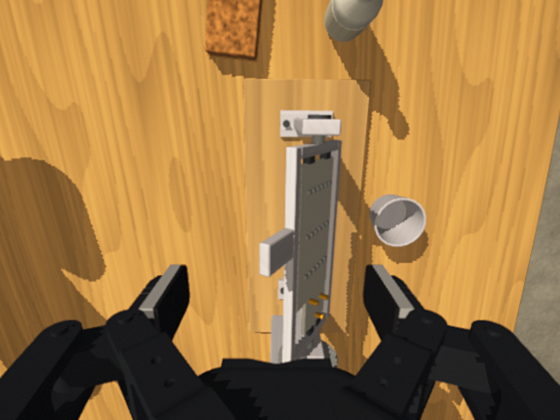

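Wrist view: the tab is at about (262–292, 230–275) with its tip edge near (268,258), and the jaws straddle it left and right. I'll check the tip position and compute the remaining shift.

```bash
cat >> h.py <<'E'
def shift(s,target):  # world displacement in tool axes, units of 30 mm
    q=s['tool_rot']; return R.from_quat([q[1],q[2],q[3],q[0]]).inv().apply(np.array(target)-s['tool_pos'])/.03
E
python3 - <<'E'
from h import *
from plant import manip
np.set_printoptions(precision=4,suppress=True)
P=manip.camera_params("wrist")
for uv,z in (((262,244),.225),((263,274),.225),((322,127),.17)): print(plane(P,uv,z))
print(shift(manip.state(),[.630,-.003,.214]))
E
```

```text
[0.6027 0.0097 0.225 ]
[ 0.6017 -0.0168  0.225 ]
[0.6587 0.0943 0.17  ]
[-1.0529  0.5935  2.9431]
```

drive_tool(commands="85 -0.53 0.3 0 0;85 -0.53 0.3 0 0;85 0 0 0.5 0;85 0 0 0.5 0;85 0 0 0.5 0;85 0 0 0.5 0;85 0 0 0.5 0;85 0 0 0.43 0")

```text
time: 5.15
tool_pos: [0.6303, -0.0026, 0.2142]
tool_rot: [-0.0, 0.725, 0.688, -0.0]
contact_force: [-0.3, -0.4, -0.0]
gripper_width: 0.992
```

drive_tool(commands="85 0 0.1 0 0;85 0 0.1 0 0;85 0 0.1 0 0;85 0 0.1 0 0;85 0 0.1 0 0;85 0 0.1 0 0;85 0 0.1 0 0;85 0 0.1 0 0")

```text
time: 6.15
tool_pos: [0.6547, -0.004, 0.2153]
tool_rot: [0.0, 0.726, 0.688, 0.0]
contact_force: [-3.0, -0.3, 2.9]
gripper_width: 0.996
```

drive_tool(commands="70 0 0 0 0;55 0 0 0 0;42 0 0 0 0;30 0 0 0 0;22 0 0 0 0;16 0 0 0 0;12 0 0 0 0;12 0 0 0 0")

```text
time: 7.15
tool_pos: [0.6544, -0.004, 0.2155]
tool_rot: [-0.0, 0.726, 0.688, -0.0]
contact_force: [-3.2, -0.2, 1.6]
gripper_width: 0.138
```

drive_tool(commands="10 0 0 0 0;10 0 0 0 0;10 0 0 0 0;8 0 0 0 0;8 0 0 0 0;8 0 0 0 0;8 0 0 0 0;8 0 0 0 0")

```text
time: 8.15
tool_pos: [0.6534, -0.004, 0.2156]
tool_rot: [-0.001, 0.726, 0.688, -0.001]
contact_force: [-6.2, 0.1, 5.8]
gripper_width: 0.102
```

drive_tool(commands="20 0 0 0 0;35 0 0 0 0;45 0 0 0 0;45 0 0 0 0;45 0 0 -0.7 0;45 0 0 -0.8 0;45 0 0 -0.8 0;45 0 0 -0.7 0")

```text
time: 9.15
tool_pos: [0.6549, -0.0041, 0.3084]
tool_rot: [0.001, 0.726, 0.688, 0.001]
contact_force: [0.0, 0.8, -0.1]
gripper_width: 0.524
```

```bash
python3 - <<'E'
from plant import manip
import cv2,numpy as np
s=manip.state();print(s['tool_pos'],s['tool_rot'])
a=manip.grab_frame("wrist");b=manip.grab_frame("scene")[195:415,80:330]
b=cv2.resize(b,(477,420))
b=b[:,:,::-1].copy();np.save("w2.npy",a)
cv2.imwrite("pics/w2.png",cv2.resize(np.hstack([cv2.resize(a[:,:,::-1],(560,420))[:, :320+80],b[:,:400]]),(800,420)))
E
```

```text
[ 0.65493933 -0.0040733   0.30840349] [0.00105614 0.72550677 0.68821366 0.00087865]
```

View pics/w2.png

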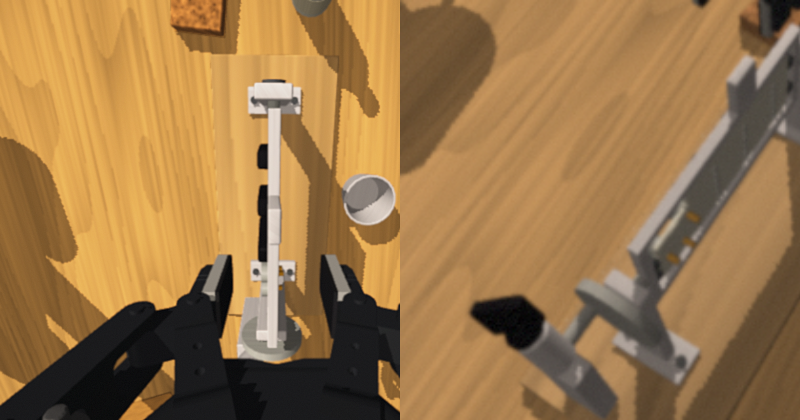

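Left: the board's thin edge runs at column about 273 with the tab at (273,218), so the board is edge-on. Right: the scene crop also shows it upright. Next I verify numerically and then move to look at the knob.

```bash
python3 - <<'E'
from h import *
from plant import manip
np.set_printoptions(precision=4,suppress=True)
P=manip.camera_params("wrist")
for uv,z in (((273.5,220),.246),((274,112),.205),((272.5,330),.205),((272,93),.17)): print(plane(P,uv,z))
E
```

```text
[0.6557 0.     0.246 ]
[0.6602 0.075  0.205 ]
[ 0.6476 -0.1285  0.205 ]
[0.6593 0.0914 0.17  ]
```

drive_tool(commands="40 -1 -0.2 0 0;40 -1 -0.2 0 0;40 -1 -0.2 0 0;40 -1 -0.2 0 0;40 -1 -0.2 0 0;40 -1 -0.2 0 0;40 -1 -0.2 0 0;40 -1 -0.2 0 0")

```text
time: 10.25
tool_pos: [0.5933, -0.2419, 0.3045]
tool_rot: [-0.001, 0.726, 0.688, -0.0]
contact_force: [-0.1, 0.0, -1.0]
gripper_width: 0.466
```

drive_tool(commands="40 -1 -0.1 0 0;40 -0.6 0 0 0;40 0 0 0 0;40 0 0 0 0;40 0 0 0 0;40 0 0 0 0;40 0 0 0 0;40 0 0 0 0")

```text
time: 11.25
tool_pos: [0.5884, -0.2888, 0.3054]
tool_rot: [0.0, 0.725, 0.688, 0.0]
contact_force: [-0.6, -0.2, 0.5]
gripper_width: 0.47
```

```bash
python3 - <<'E'
from h import *
from plant import manip
s=manip.state();print(s['tool_pos'],s['tool_rot'],s['joint_pos'])
P=manip.camera_params("wrist"); np.save("P3.npy",P,allow_pickle=True)
a=manip.grab_frame("wrist")[:,:,::-1]; cv2.imwrite("pics/w3.png",a)
cv2.imwrite("pics/w3c.png",cv2.resize(a[60:320,130:430],(800,693))[:600])
E
```

```text
[ 0.58838111 -0.28876887  0.30544883] [1.82704379e-05 7.25449738e-01 6.88275147e-01 1.03449855e-05] [-5.69706176e-01  9.09863286e-02  1.45034019e+00  1.13359062e-05
  1.60022570e+00 -5.17126975e-01]
```

View pics/w3c.png

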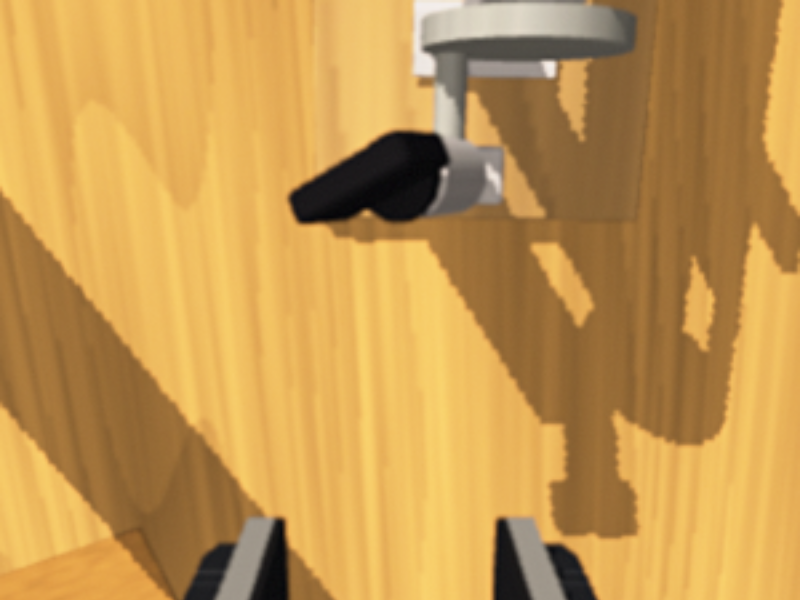

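```bash
python3 - <<'E'
import cv2,numpy as np
a=cv2.imread("pics/w3.png")[100:150,225:315].astype(float)
a=np.clip((a/70)**.6*255,0,255).astype(np.uint8)
cv2.imwrite("pics/w3k.png",cv2.resize(a,None,fx=8,fy=8,interpolation=cv2.INTER_CUBIC))
E
```

```text
(no output)
```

View pics/w3k.png

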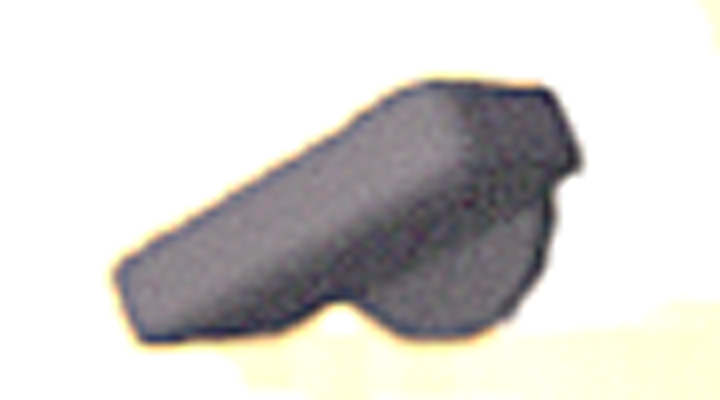

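The brightened crop shows the bar's top face with corners at (115,270), (145,340), (465,160) and (420,82) in the crop. I'll put these on the 30° plane and use the 46 mm length to fix the height.

```bash
python3 - <<'E'
from h import *
np.set_printoptions(precision=4,suppress=True)
P=np.load("P3.npy",allow_pickle=True).item()
yaw=-np.radians(3.4); X=np.array([np.cos(yaw),np.sin(yaw),0]);Y=np.array([-np.sin(yaw),np.cos(yaw),0])
n=-.5*X+.866*np.array([0,0,1]); u=-.866*X-.5*np.array([0,0,1])
px=lambda p:(p[0]/8+225-.44,p[1]/8+100-.44)
C=[(115,270),(145,340),(465,160),(420,82)]
for z in (.17,.18,.19,.2):
    c0=plane(P,px((286,213)),z)
    q=[]
    for p in C:
        o,d=ray(P,px(p)); q.append(o+d*((c0-o)@n)/(d@n))
    q=np.array(q); L=(q[0]+q[1]-q[2]-q[3])/2; W=(q[0]+q[3]-q[1]-q[2])/2
    print(z,c0,"len",np.linalg.norm(L),"wid",np.linalg.norm(W),"phi",np.arctan2(L@Y,L@u),"grip",c0-.012*n,"cradle xy",(c0-.012*n-[.6537,-.034,0])@X,(c0-.012*n-[.6537,-.034,0])@Y, "head",np.degrees(np.arctan2(L[1],L[0])))
E
```

```text
0.17 [ 0.5789 -0.2205  0.17  ] len 0.046374235705796615 wid 0.009210608332309538 phi -0.46125174868660823 grip [ 0.5849 -0.2208  0.1596] cradle xy -0.05762471797181569 -0.19058536392643688 head -153.54900929128965
0.18 [ 0.5794 -0.2202  0.18  ] len 0.04470888934602908 wid 0.00887984594185705 phi -0.4612517486866083 grip [ 0.5854 -0.2206  0.1696] cradle xy -0.057119419302304866 -0.1902838542197213 head -153.54900929128965
0.19 [ 0.5799 -0.2199  0.19  ] len 0.04304354298626158 wid 0.008549083551404529 phi -0.4612517486866068 grip [ 0.5859 -0.2203  0.1796] cradle xy -0.05661412063279405 -0.18998234451300572 head -153.54900929128974
0.2 [ 0.5805 -0.2197  0.2   ] len 0.04137819662649394 wid 0.008218321160952046 phi -0.46125174868660795 grip [ 0.5864 -0.22    0.1896] cradle xy -0.056108821963283345 -0.18968083480629014 head -153.54900929128968
```

drive_tool(commands="40 0 0 0 10;40 0 0 0 10;40 0 0 0 10;40 0 0 0 10;34 0 0 0 10;34 0 0 0 10.5;34 0 0 0 0;34 0 0 0 0")

```text
time: 12.3
tool_pos: [0.5883, -0.2889, 0.3054]
tool_rot: [-0.0, 0.973, 0.23, -0.0]
contact_force: [0.3, -1.0, -0.3]
gripper_width: 0.399
```

```bash
python3 - <<'E'
from h import *
from plant import manip
s=manip.state();print(s['tool_pos'],s['tool_rot'],shift(s,[.5855,-.2206,.168]))
E
```

```text
[ 0.58831934 -0.28893838  0.30538527] [-2.75861205e-05  9.73142516e-01  2.30203482e-01 -5.32733463e-06] [ 0.93658641 -2.07836154  4.57962798]
```

drive_tool(commands="34 0.32 -0.7 0 0;34 0.31 -0.69 0 0;34 0.31 -0.69 0 0;34 0 0 0.8 0;34 0 0 0.8 0;34 0 0 0.8 0;34 0 0 0.6 0;34 0 0 0.4 0")

```text
time: 13.3
tool_pos: [0.5856, -0.2197, 0.2025]
tool_rot: [-0.0, 0.973, 0.229, -0.0]
contact_force: [0.8, -1.1, -0.0]
gripper_width: 0.397
```

drive_tool(commands="34 0 0 0.3 0;34 0 0 0.2 0;34 0 0 0.2 0;34 0 0 0.2 0;34 0 0 0.2 0;34 0 0 0.1 0;34 0 0 0 0;34 0 0 0 0")

```text
time: 14.3
tool_pos: [0.5869, -0.222, 0.1686]
tool_rot: [0.002, 0.973, 0.229, 0.001]
contact_force: [2.2, -4.4, 2.0]
gripper_width: 0.397
```

A few newtons of contact, so I'll take a scene look before closing.

```bash
python3 - <<'E'
from h import *
from plant import manip
s=manip.state();print(s['contact_force'],s['tool_pos'])
a=manip.grab_frame("scene")[290:420,60:260,::-1]
a=np.clip((a/180.)**.6*255,0,255).astype(np.uint8)
b=manip.grab_frame("wrist")[:,:,::-1]
b=np.clip((b/180.)**.6*255,0,255).astype(np.uint8)
cv2.imwrite("pics/k4.png",np.hstack([cv2.resize(a,(430,280)),cv2.resize(b,(370,280))]))
E
```

```text
[ 2.18960335 -4.37171986  1.99582869] [ 0.58688489 -0.22200465  0.16863608]
```

View pics/k4.png

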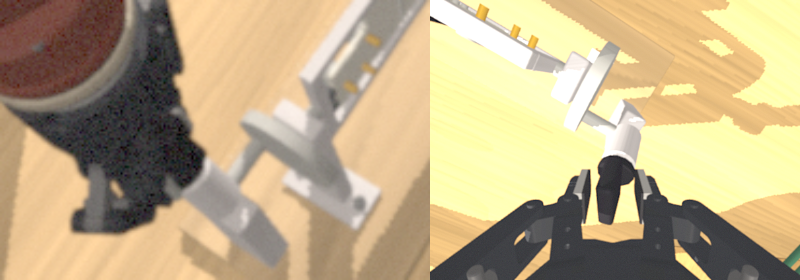

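Right panel: the bar sits between the pads (pads at columns 583 and 643, bar at about 607–617), and the right pad is touching the collar. I'll raise 6 mm and close.

drive_tool(commands="34 0 0.03 -0.1 0;34 0 0.03 -0.1 0;30 0 0 0 0;26 0 0 0 0;22 0 0 0 0;18 0 0 0 0;16 0 0 0 0;16 0 0 0 0")

```text
time: 15.4
tool_pos: [0.587, -0.2236, 0.1741]
tool_rot: [0.002, 0.974, 0.228, 0.0]
contact_force: [1.5, -5.3, -0.9]
gripper_width: 0.273
```

drive_tool(commands="16 0 0 0 0;16 0 0 0 0;16 0 0 0 5;16 0 0 0 5;16 0 0 0 5;16 0 0 0 5;16 0 0 0 5;16 0 0 0 0")

```text
time: 16.4
tool_pos: [0.5862, -0.22, 0.1739]
tool_rot: [-0.002, 1.0, 0.014, -0.001]
contact_force: [-3.3, 4.4, 5.7]
gripper_width: 0.186
```

drive_tool(commands="14 0 0 0 6;14 0 0 0 6;14 0 0 0 6;14 0 0 0 6;14 0 0 0 6;14 0 0 0 6;14 0 0 0 0;14 0 0 0 0")

```text
time: 17.4
tool_pos: [0.5854, -0.2205, 0.1751]
tool_rot: [-0.002, 0.956, -0.295, -0.002]
contact_force: [-9.3, 0.1, 11.4]
gripper_width: 0.168
```

drive_tool(commands="14 0 0 0 4;14 0 0 0 4;14 0 0 0 3;14 0 0 0 3;14 0 0 0 2;14 0 0 0 0;14 0 0 0 0;14 0 0 0 0")

```text
time: 18.4
tool_pos: [0.5845, -0.2199, 0.176]
tool_rot: [-0.002, 0.906, -0.423, -0.004]
contact_force: [-15.6, 1.6, 15.5]
gripper_width: 0.176
```

```bash
python3 - <<'E'
from plant import manip
s=manip.state();print(s['contact_force'],s['ft_torque'],s['tool_rot'],s['tool_pos'],s['joint_pos'][5])
E
```

```text
[-15.62204967   1.64523504  15.49583481] [2.56605121 1.43377522 2.36341907] [-0.00159415  0.90608428 -0.42307536 -0.0039961 ] [ 0.58448785 -0.21986944  0.17600149] 1.963774746045446
```

drive_tool(commands="20 0 0 0 0;28 0 0 0 0;32 0 0 0 0;32 0 0 0 0;32 0 0 -0.5 0;32 0 0 -1 0;32 0 0 -1 0;32 0 0 -1 0")

```text
time: 19.4
tool_pos: [0.5863, -0.2212, 0.2787]
tool_rot: [-0.001, 0.905, -0.426, -0.001]
contact_force: [1.0, 0.5, -0.7]
gripper_width: 0.378
```

drive_tool(commands="40 -1 0 -0.5 -10;40 -1 0 -0.5 -10;40 -1 0 0 -10;40 -1 0 0 -10;40 -1 0 0 -10;40 0 0 0 0;40 0 0 0 0;40 0 0 0 0")

```text
time: 20.4
tool_pos: [0.4617, -0.1482, 0.3082]
tool_rot: [-0.0, 1.0, -0.005, -0.0]
contact_force: [-0.2, 1.0, -0.2]
gripper_width: 0.464
```

```bash
python3 - <<'E'
from h import *
from plant import manip
s=manip.state();print(s['time'],s['contact_force'],s['tool_pos'],s['tool_rot'])
P=manip.camera_params("wrist"); np.save("P5.npy",P,allow_pickle=True)
b=manip.grab_frame("wrist")[:,:,::-1]; cv2.imwrite("pics/w5.png",b)
a=manip.grab_frame("top")[:,:,::-1]; cv2.imwrite("pics/t5.png",a)
f=lambda x:np.clip((x/150.)**.6*255,0,255).astype(np.uint8)
cv2.imwrite("pics/v5.png",np.hstack([f(b),cv2.resize(f(a[165:265,390:480]),(240,267)).repeat(1,0) if 0 else cv2.resize(f(a[165:335,390:480]),(222,420))]))
E
```

```text
20.4 [-0.2467494   1.04826215 -0.15202833] [ 0.46174806 -0.1482025   0.30815961] [-3.50841579e-04  9.99989031e-01 -4.66467370e-03 -2.33788657e-04]
```

View pics/v5.png

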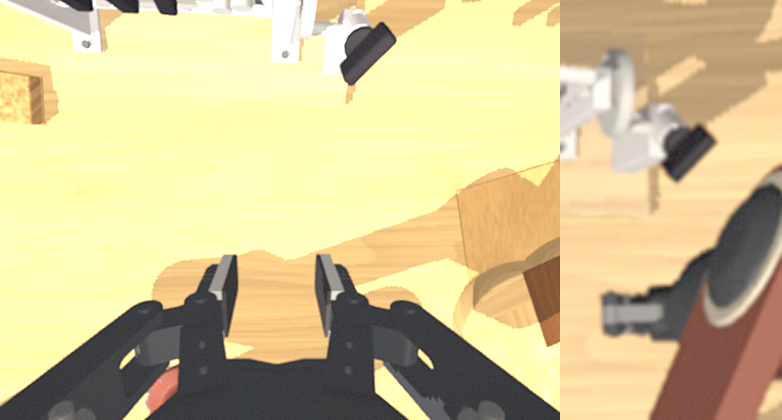

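The wrist view shows the bar turned past square (ends near (348,78) and (390,32)). I'll zoom in to measure its angle and check the board.

```bash
python3 - <<'E'
import cv2,numpy as np
a=cv2.imread("pics/w5.png")[5:100,315:415].astype(float)
t=cv2.imread("pics/t5.png")[175:225,260:430].astype(float)
f=lambda x,g:np.clip((x/g)**.6*255,0,255).astype(np.uint8)
A=cv2.resize(f(a,70),(500,475),interpolation=cv2.INTER_CUBIC); B=cv2.resize(f(t,200),(500,120))
cv2.imwrite("pics/z5.png",np.vstack([A,B]))
E
```

```text
(no output)
```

View pics/z5.png

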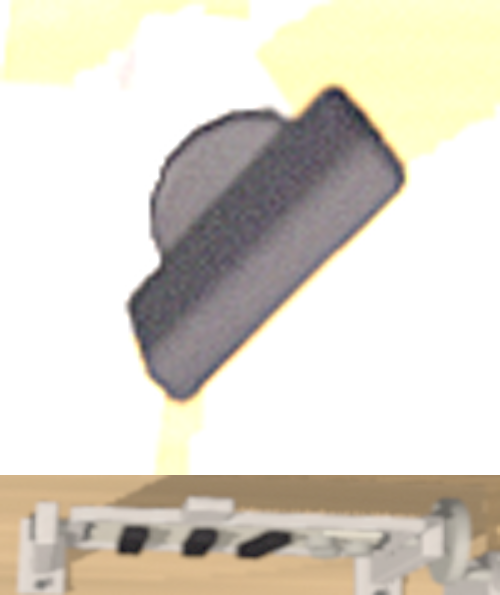

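```bash
python3 - <<'E'
from h import *
from plant import manip
np.set_printoptions(precision=4,suppress=True)
P=np.load("P5.npy",allow_pickle=True).item();T=manip.camera_params("top")
yaw=-np.radians(3.4); X=np.array([np.cos(yaw),np.sin(yaw),0]);Y=np.array([-np.sin(yaw),np.cos(yaw),0])
n=-.5*X+.866*np.array([0,0,1]); u=-.866*X-.5*np.array([0,0,1])
px=lambda p:(p[0]/5+315-.4,p[1]/5+5-.4)
c0=np.array([.580,-.220,.187])
for a,b in(((195,395),(402,188)),((150,345),(355,130))):
    q=[]
    for p in(a,b):
        o,d=ray(P,px(p)); q.append(o+d*((c0-o)@n)/(d@n))
    L=q[0]-q[1]; f=np.arctan2(L@Y,L@u); print(q,np.linalg.norm(L),"phi",f,"knob",.62+f)
tp=lambda x,y:(x/2.941+260-.3,(y-475)/2.4+175-.3)
for p,z in(((210,507),.246),((75,514),.205),((435,524),.205)):
    w=plane(T,tp(*p),z); print(w,"off pivot",(w-[.6537,-.034,0])@X)
E
```

```text
[array([ 0.5647, -0.2145,  0.178 ]), array([ 0.5925, -0.2403,  0.1949])] 0.04155665681733453 phi 0.619276130029518 knob 1.239276130029518
[array([ 0.572 , -0.2057,  0.1819]), array([ 0.5996, -0.2312,  0.1987])] 0.04109324807719976 phi 0.6185692047954079 knob 1.2385692047954078
[ 0.6512 -0.0043  0.246 ] off pivot -0.004259473484809718
[0.6565 0.0757 0.205 ] off pivot -0.003673310400050384
[ 0.6439 -0.154   0.205 ] off pivot -0.002635135262580083
```

Knob reads about 1.24 rad. The board's top edge is within 5 mm of the pivot plane (about 0.04 rad). The tool is clear, so I'm handing in.

```bash
python3 -c "
from plant import manip
print(manip.job_done())"
```

```text
the job is handed in; nothing more can be done
None
```

The pickguard is upright and locked, and the job is handed in at about 20.5 s of the 54 s allowed. I straddled the grip tab, pushed it upright and pinched it so the vertical pads squared the board. I then gripped the knob bar and turned it clockwise to its stop, opened the fingers and backed away.

**Last checks before handing in:**
- **Knob:** two edges of the bar each gave about 1.24 rad against the stop at 1.25.
- **Board:** its top edge lay 3–4 mm from the pivot plane in the top view. That is roughly 0.04 rad of lean against the 0.105 allowed. A wrist view before locking put it within about 1 mm of the pivot plane. The two disagree by a few millimetres, and both are inside tolerance.
- **Contact:** the force reading was about 1 N or less with the gripper clear.
- **Glue bottle, sanding block and tin:** the arm never went near them. I did not measure their positions again.

One snag: on the first descent a finger touched the knob collar with about 5 N. I raised the tool 6 mm and carried on.

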